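# Tare the kitchen scale with the loaf tin on it

### The job

Put the empty red loaf tin upright on the pan of the white kitchen scale, push it snug into the corner so that one long side lies along the long black fence and one end lies against the short black fence, and let go of it. Then tare the scale: turn the blue wing knob in the middle of the sloping dial until the red zero mark stands under the tip of the black needle. Handle the scale gently, never pressing its pan to the bottom of its travel, and leave the other things on the table standing where they are.

Things in the scene. Friction and masses are not known exactly. Their poses are not given: they have to be found in the camera images.
- tin: empty red open-topped loaf tin, 150 mm long (its y) x 62 mm wide (its x) x 60 mm high, walls 4 mm, 0.2 to 0.42 kg (varies, unknown); origin at the centre of its underside, z up; it starts standing on the table. Its two ends and its two sides are alike.
- scale: white kitchen scale, fixed, 310 mm (its x) x 200 mm (its y), 71 mm high under the pan; origin at the centre of its underside, x pointing from the dial towards the pan. The round dial (centre x -85, z 68 mm; 160 mm over its steel rim, which stands 6 mm above the face, top about 115 mm above the table) slopes 30 degrees from level, facing -x and up.
- pan_mid (a point): centre of the top face of the scale's aluminium pan (130 mm in x, 200 mm in y, 8 mm thick, 90 mm above the table when empty), axes as the scale's. It sinks straight down on a 500 N/m spring: 4 to 8 mm under the tin, 24 mm at most. With the tin snug in the corner of the fences (see fence_corner) the tin's centre is at x +29, y +20 mm and its long side along y.
- fence_corner (a point): inner corner of the two black fences at the pan's top face (pan x +60, y +95 mm), axes as the scale's. Both are 25 mm high, 6 mm thick and move with the pan: the long one stands along the pan's far edge (inner face at x = 0 here, from y -195 to +5 mm), the short one along its +y edge (inner face at y = 0 here, from x -117 to +3 mm).
- knob_mid (a point): point on the dial's axis at mid height of the blue wing knob, 26 mm above the dial face. The knob is a bar 56 mm long (this frame's x), 16 mm thick (this frame's y), reaching from 10 to 42 mm above the dial face; z is the dial's axis, pointing out of the face at 30 degrees from vertical. The frame turns with the knob and the dial disc; the knob's x points to the red zero mark.
- tare (a joint): angle of the dial disc with its wing knob and red zero mark, rad, clockwise positive as seen facing the dial; 0 = zero mark at the top (the edge nearest the pan). The disc turns with friction of about 0.05 N m, stays where it is left, and has stops at -3 and +3.
- needle (a joint): angle of the black needle on the dial, rad, clockwise positive as seen facing the dial, 0 = pointing to the top (empty pan). It turns 170 rad per metre of pan travel: the standing tin brings it to about 0.7 to 1.4. The reading is zero when this equals joint tare.
- needle_tip (a point): near the tip of the black needle, 64 mm from the dial's axis, 4 mm above the dial face
- zero_mark (a point): middle of the red zero mark (a red bar 9 mm wide and 22 mm long at the edge of the white dial disc), 64 mm from the dial's axis, 4 mm above the dial face; it turns with the knob
- oil: green oil bottle, 64 mm diameter, 210 mm high, standing beside the tin; origin at the centre of its underside
- mug: blue mug, 76 mm diameter, 85 mm high, handle towards its +y, standing beside the tin; origin at the centre of its underside
- jar: glass jar with steel lid, 68 mm diameter, 80 mm high, standing on the other side of the tin; origin at the centre of its underside
- sample_oak: flat oak worktop sample, 80 x 120 x 20 mm, lying loose at the far side; origin at the centre of its underside
Mind the look-alikes: they are no part of the job. Several things have the shape of the tin; the one meant has the colours described above.

How it is judged:
On the way, in this order (a step that is already met when the one before it is completed fails the run):
1. the tin stands snug in the corner of the pan's two fences (each gap under 4 mm, square within 0.06 rad), released and still (x of tin in the frame of pan_mid between 0.025 and 0.033 m and y of tin in the frame of pan_mid between 0.016 and 0.024 m and z of tin in the frame of pan_mid between -0.004 and 0.004 m and angle between the y axis of tin and the y axis of pan_mid, either way round below 0.06 rad and angle between tin's own z axis and vertical below 0.06 rad and linear speed of tin below 0.02 m/s and contact force between the fingers and tin below 0.2 N), for 0.2 s.
2. with the tin in place, the red zero mark is turned under the needle's tip (within 5 mm) (all of step 1 and distance between needle_tip and zero_mark below 0.005 m), for 0.2 s.
At the end, for the whole second after the job is handed in: The tin stands released and still on the pan, snug in the corner of the two fences (centre within 4 mm of the fully pushed position in each direction, square within 0.06 rad), and the zero mark is at rest within 5 mm of the needle's tip (all of step 2 and velocity of joint tare between -0.05 and 0.05 rad/s); the robot touches nothing.
It fails at once if a bystander (bottle, mug, jar or oak sample) is moved more than 30 mm or tipped over (distance of any of oil, mug, jar, sample_oak from where it was at the start of the episode above 0.03 m or angle between any of oil, mug, jar, sample_oak's own z axis and vertical above 0.5 rad).
It fails at once if the scale's pan is pressed to the bottom of its travel (z of pan_mid in the frame of scale below 0.0675 m).
It also fails if it takes over 64 s, if anything falls off the work surface, if the arm or the gripper's body presses on something with over 40 N, if the wrist force passes 120 N, or if a joint passes its speed limit or range.

### The arm

A 6-joint arm with a two-finger parallel gripper is mounted at the origin on the work surface. World frame = base frame: x ahead of the robot, y to its left, z up, the work surface at z = 0. Lengths are in m, angles in rad, forces in N, time in s.
With the tool pointing down it reaches from about 0.35 to 0.725 m from the base axis. Payload 6 kg.
Tool frame: the origin (TCP) lies on the centre line of the jaws, within the pads' length; the fingertips stand env.tip_reach ahead of it and the grasp point (between the pads) lies 6 mm ahead of it (env.tip_reach is the distance from the TCP to the fingertips, in m); z points along the fingers, y is the line along which they close (so a half turn about z gives the same grasp; the last joint's range is limited). The gripper opens to 85 mm and grips with 20 to 120 N. Pads are 22 mm wide; open, the fingers measure 114 mm over their backs; the gripper's body (76 mm by 85 mm) begins 54 mm behind the grasp point. The pads swing forward as they close: fully open they stand 13 mm farther back than shut.
Start: joints at [-0.792, 0.04, 0.085, 0, -1.615, -0.334], TCP at [0.258, -0.542, 0.256] pointing down, gripper open.
Joint ranges: [-2.56, 2.56], [-1.29, 2.01], [-1.08, 1.49], [-3.29, 1.98], [-2.81, -0.18], [-2.99, 2.99]. Speed limits (rad/s): [2.57, 2.57, 3.01, 3.14, 3.14, 3.14].

### API

Orientations are given as a 3x3 rotation matrix whose columns are the frame's x, y, z axes.
In Python, from station import env gives the robot as it stands. Calls block until the motion is done:
- env.move_to(position, orientation): joint-space move of the TCP to a pose.
- env.move_straight(position, rotation=None, max_speed=0.15): straight line of the TCP; rotation=None keeps the orientation; max_speed is the mean speed in m/s.
- env.goto_joints(angles): joint-space move.
- env.move_gripper(opening, squeeze=None): opening from 0.0 (shut) to 1.0 (fully open); squeeze is the grip in N (None keeps the last); returns when the fingers have stopped.
- env.wait(seconds).
- env.ik(position, orientation): joint angles nearest the present ones, or None.
- env.observe(): the state.
- env.capture(name): name is "scene" or "top" or "wrist"; returns a dict with "pixels" (480x640x3 uint8, red, green, blue), "range_z" (480x640 float32, m along the optical axis (not along the pixel's ray), 0 where there is no reading), "vertical_fov" (degrees; the focal length in pixels is half the picture's height over the tangent of half this angle, whatever the lens; pixels are square), "cx", "cy" (the principal point, pixels), "position" and "attitude" of the camera in the world. Camera axes: x right, y down, z forward; pixel columns grow to the right and rows downward; lengths in m; the calibration is good to about 2 mm. A picture is of the moment at which its call begins.
A pose or a line that the arm cannot do raises env.IKError and nothing moves.
- env.sign_off(): hands the job in; it is judged then, once.
The state is a dict: "time": time; "joints": joint angles; "joint_vel": joint speeds; "joint_efforts": joint torques, N m; "tool_pos": TCP position; "tool_rot": TCP orientation; "ft_force": force on the tool from outside, world axes, zero at the start; "moment": the same for the moment, N m; "gripper_width": opening from 0.0 (shut) to 1.0 (fully open); "gripper_force": force on a finger pad.
Only numpy, scipy, OpenCV 4.12 (cv2) and the standard library are available. Lean on these libraries where they do the work, as an engineer would, in place of code of your own. Each camera call takes 0.05 s, during which the arm holds its last target. There are 200 camera calls.

## Working session

There is one attempt and no reset: what is moved stays moved. The work goes in short steps, each a Python script; the robot and the scene stay as the last script left them, time stands still between calls to the robot, and variables do not carry over. Pictures are saved under pics/ and viewed, at most 10 in all, crops included, and the job is handed in when it is done.

```bash
ls; mkdir -p pics; cat > h.py <<'E'
import numpy as np, cv2
from station import env
def K(c):
    f=240/np.tan(np.radians(c["vertical_fov"])/2); return f,c["cx"],c["cy"]
def cloud(c):
    f,cx,cy=K(c); z=c["range_z"]; v,u=np.mgrid[:480,:640]
    p=np.stack([(u-cx)/f*z,(v-cy)/f*z,z],-1)
    R=np.array(c["attitude"]); 
    return p@R.T+np.array(c["position"])
def proj(c,P):
    f,cx,cy=K(c); p=(np.atleast_2d(P)-np.array(c["position"]))@np.array(c["attitude"])
    return np.c_[p[:,0]/p[:,2]*f+cx,p[:,1]/p[:,2]*f+cy]
def save(n,im): cv2.imwrite("pics/"+n,cv2.cvtColor(im,cv2.COLOR_RGB2BGR))
E
python3 - <<'E'
from h import *
import pickle
for n in("scene","top"):
    c=env.capture(n); pickle.dump(c,open(n+".pkl","wb")); save(n+"1.png",c["pixels"])
    print(n,c["position"],np.round(c["attitude"],3).tolist(),c["vertical_fov"],(c["range_z"]>0).mean())
print(env.tip_reach, env.observe())
E
```

```text
pics
scene [ 1.17977248 -0.44091004  0.85553997] [[0.577, 0.587, -0.568], [0.817, -0.4, 0.416], [0.017, -0.704, -0.71]] 53.38439238173915 0.995986328125
top [0.36442972 0.00712963 1.19754579] [[-0.018, -0.982, 0.188], [-1.0, 0.02, 0.01], [-0.013, -0.188, -0.982]] 44.13807260869838 0.9959537760416667
0.025 {'time': 0.1, 'joints': array([-7.92346607e-01,  4.07462018e-02,  8.39247404e-02, -3.89215014e-04,
       -1.61548133e+00, -3.33723177e-01]), 'joint_vel': array([ 0.00026481, -0.00211782,  0.00235107, -0.00048718,  0.00069921,
       -0.00096932]), 'joint_efforts': array([-3.46538283e-03, -3.69350195e+01,  3.48281801e+01,  6.95167333e+00,
       -4.58919851e-03,  1.43038750e-05]), 'tool_pos': array([ 0.25810005, -0.54137796,  0.25539331]), 'tool_rot': array([[-9.02720940e-01, -4.30225864e-01, -7.80958952e-04],
       [-4.30226554e-01,  9.02719946e-01,  1.34563266e-03],
       [ 1.26061251e-04,  1.55072006e-03, -9.99998790e-01]]), 'ft_force': array([0.74009063, 0.0476883 , 0.25767984]), 'moment': array([-0.01150849,  0.01806075,  0.02541273]), 'gripper_force': 0.0, 'gripper_width': 0.9998111095389483}
```

View pics/scene1.png

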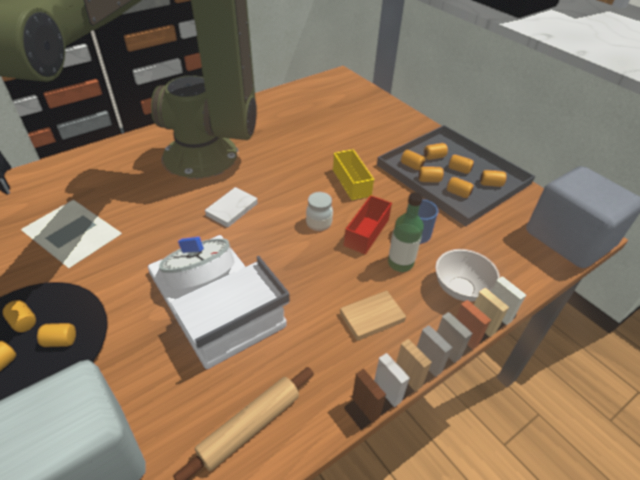

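View pics/top1.png

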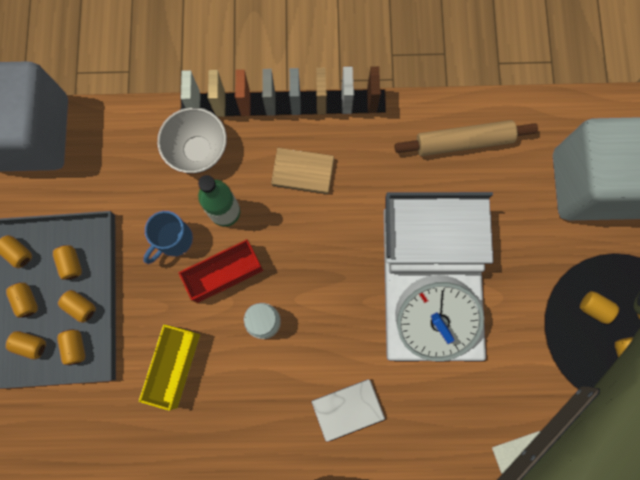

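The top view shows the red tin at about (221,270) and a yellow look-alike at (169,367). The red one fits the description. The scale is at (440,280), with fences along its top and left edges. The zero mark is at (424,297) and the needle points up. I'll confirm the tin in a crop and measure.

```bash
python3 - <<'E'
from h import *
import pickle
c=pickle.load(open("top.pkl","rb")); P=cloud(c); im=c["pixels"].astype(int)
r,g,b=im[...,0],im[...,1],im[...,2]
red=(r>100)&(g<60)&(b<60)
box=np.zeros_like(red); box[220:320,160:280]=1
Z=P[...,2]
m=red&box&(Z>0.053)&(Z<0.068)
q=P[m][:,:2]; print("rim",m.sum(),np.median(Z[m]))
print("tin",cv2.minAreaRect(q.astype(np.float32)))
m2=red&box; n=m2.astype(np.uint8)
ct=max(cv2.findContours(n,0,2)[0],key=cv2.contourArea); print("px rect",cv2.minAreaRect(ct))
# scale: base, pan by height
s=np.zeros_like(red); s[170:375,370:510]=1
m=s&(Z>0.083)&(Z<0.096)&(np.mgrid[:480,:640][0]<268); print("pan",m.sum(),np.median(Z[m]),cv2.minAreaRect(P[m][:,:2].astype(np.float32)))
m=s&(Z>0.105)&(Z<0.125)&(np.mgrid[:480,:640][0]<268); print("fence",m.sum(),cv2.minAreaRect(P[m][:,:2].astype(np.float32)))
blue=s&(b>130)&(r<80)&(g<110); print("knob",blue.sum(),P[blue].mean(0),cv2.minAreaRect(P[blue][:,:2].astype(np.float32)))
mk=s&(r>120)&(g<70)&(b<70); print("mark",mk.sum(),P[mk].mean(0))
for n_,bx in dict(jar=(300,345,240,285),oil=(170,230,190,245),mug=(205,265,140,195),yel=(320,415,135,205)).items():
    y0,y1,x0,x1=bx; p=P[y0:y1,x0:x1].reshape(-1,3); p=p[p[:,2]>0.03]; print(n_,p.min(0).round(3),p.max(0).round(3))
a=c["pixels"][180:380,130:330]; bb=c["pixels"][180:380,350:550]
save("crop1.png",cv2.resize(np.hstack([a,bb]),None,fx=2,fy=2,interpolation=2))
E
```

```text
rim 422 0.059357047644013505
tin ((0.5474185943603516, 0.20318368077278137), (0.06195146217942238, 0.14886634051799774), 25.286956787109375)
px rect ((219.39645385742188, 269.23944091796875), (31.024768829345703, 77.4368896484375), 63.8118896484375)
pan 6525 0.0900706107159921 ((0.6103532314300537, -0.21979227662086487), (0.2012767344713211, 0.12666961550712585), 88.92862701416016)
fence 738 ((0.6168282628059387, -0.21992845833301544), (0.20166681706905365, 0.12424911558628082), 88.80625915527344)
knob 230 [ 0.42223889 -0.21263941  0.10996571] ((0.40926387906074524, -0.10996726900339127), (0.05622342228889465, 0.24438925087451935), 7.995041370391846)
mark 25 [ 0.47648468 -0.17620186  0.13965377]
jar [0.364 0.007 0.03 ] [0.481 0.153 1.198]
oil [0.364 0.007 0.03 ] [0.761 0.27  1.198]
mug [0.364 0.007 0.03 ] [0.661 0.354 1.198]
yel [0.283 0.007 0.03 ] [0.443 0.351 1.198]
```

View pics/crop1.png

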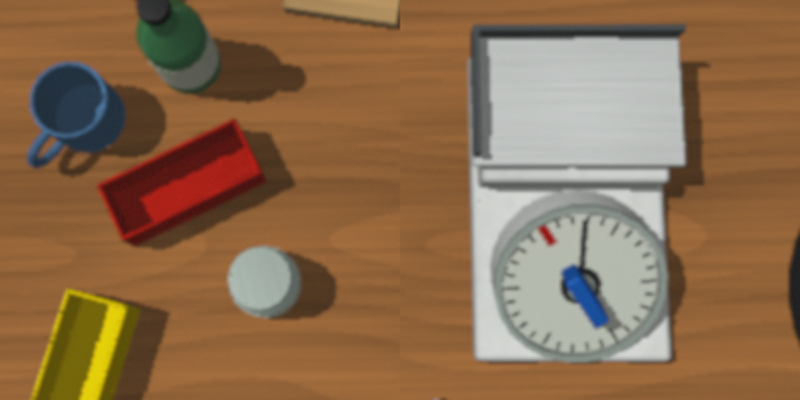

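Confirmed: the crop shows the red tin, with the mug and oil on one side and the jar on the other. Next I'll check clearances and IK.

```bash
cat >> h.py <<'E'
def Rz(a,s=1):  # tool down, closing line at yaw a
    y=s*np.array([np.cos(a),np.sin(a),0]); z=np.array([0,0,-1.]); return np.c_[np.cross(y,z),y,z]
TIN=np.array([.5474,.2032]); TA=np.radians(25.3)
PAN=np.array([.6124,-.2200]); SA=-.0195
S2=np.array([[np.cos(SA),-np.sin(SA)],[np.sin(SA),np.cos(SA)]])
def pan(x,y): return PAN+S2@np.array([x,y])
SX=np.r_[S2[:,0],0]; 
DIALC=np.r_[PAN+S2@np.array([-85-88.,0])*1e-3,.068]
E
python3 - <<'E'
from h import *
import pickle
c=pickle.load(open("top.pkl","rb")); P=cloud(c); ok=c["range_z"]>0
for n_,bx in dict(jar=(300,345,240,285),oil=(170,230,190,245),mug=(205,265,140,195)).items():
    y0,y1,x0,x1=bx; p=P[y0:y1,x0:x1][ok[y0:y1,x0:x1]]
    for lo,hi in((.01,.07),(.07,.1),(.1,.3)):
        t=p[(p[:,2]>lo)&(p[:,2]<hi)]
        if len(t): print(n_,lo,t.min(0).round(3),t.max(0).round(3),np.median(t,0).round(3))
# scale base extents
m=ok&(P[...,2]>.03)&(P[...,2]<.078); m[:275]=0;m[:, :370]=0;m[:,510:]=0; m[375:]=0
print("base",P[m].min(0),P[m].max(0)); print("dialc guess",DIALC)
s=np.zeros(ok.shape,bool); s[270:362,394:488]=1
m=s&(P[...,2]>.03)&(P[...,2]<.125); q=P[m]; 
A=np.c_[q[:,:2],np.ones(len(q))]; print("plane",np.linalg.lstsq(A,q[:,2],rcond=None)[0])
for sg in(1,-1):
    for nm,p,a in(("tin",TIN,TA),("pan",pan(.024,.015),SA)):
        for z in(.055,.3):
            j=env.ik(np.r_[p,z],Rz(a,sg)); print(sg,nm,z,None if j is None else np.round(j,2))
E
```

```text
jar 0.01 [0.414 0.089 0.011] [0.481 0.153 0.069] [0.43  0.103 0.05 ]
jar 0.07 [0.419 0.094 0.071] [0.478 0.152 0.086] [0.448 0.123 0.08 ]
oil 0.01 [0.644 0.17  0.01 ] [0.761 0.27  0.07 ] [0.652 0.189 0.044]
oil 0.07 [0.644 0.17  0.07 ] [0.693 0.229 0.1  ] [0.651 0.187 0.086]
oil 0.1 [0.644 0.17  0.1  ] [0.706 0.233 0.214] [0.666 0.195 0.146]
mug 0.01 [0.558 0.252 0.01 ] [0.659 0.354 0.07 ] [0.617 0.319 0.04 ]
mug 0.07 [0.572 0.27  0.07 ] [0.661 0.347 0.09 ] [0.617 0.315 0.082]
base [ 0.36542598 -0.30726673  0.03000665] [ 0.53291726 -0.12245799  0.0779994 ]
dialc guess [ 0.43943289 -0.21662671  0.068     ]
plane [ 0.25923828 -0.01044101 -0.04727852]
1 tin 0.055 [ 0.7   0.07 -0.26  0.   -1.25  2.88]
1 tin 0.3 [ 0.7   0.01  0.13  0.   -1.69  2.88]
1 pan 0.055 None
1 pan 0.3 None
-1 tin 0.055 [ 0.7   0.07 -0.26  0.   -1.25 -0.26]
-1 tin 0.3 [ 0.7   0.01  0.13  0.   -1.69 -0.26]
-1 pan 0.055 [-0.01  0.28 -0.01  0.   -1.27 -0.01]
-1 pan 0.3 [-0.01  0.24  0.38  0.   -1.71 -0.01]
```

```bash
python3 - <<'E'
from h import *
R=Rz(TA,-1)
env.move_to(np.r_[TIN,.30],R)
env.wait(.3)
c=env.capture("wrist"); save("w1.png",c["pixels"])
P=cloud(c); im=c["pixels"].astype(int); m=(im[...,0]>90)&(im[...,1]<60)&(im[...,2]<60)&(P[...,2]>.052)&(P[...,2]<.068)&(c["range_z"]>0)
print(m.sum(), cv2.minAreaRect(P[m][:,:2].astype(np.float32)), np.median(P[m][:,2]), env.observe()["time"])
E
```

```text
920 ((0.5459568500518799, 0.20186787843704224), (0.06107199937105179, 0.147836372256279), 26.278274536132812) 0.05960382330962438 3.2667
```

```bash
python3 - <<'E'
from h import *
T=np.array([.5465,.2023]); R=Rz(np.radians(25.9),-1)
f0=env.observe()["ft_force"]
env.move_straight(np.r_[T,.30],R)
env.move_straight(np.r_[T,.054],max_speed=.2)
env.move_gripper(0.5,squeeze=25)
o=env.observe(); print(o["gripper_width"],o["gripper_force"],o["time"])
env.move_straight(np.r_[T,.29],max_speed=.2); env.wait(.4)
o=env.observe(); print("dF",f0,o["ft_force"],o["moment"],o["gripper_width"],o["gripper_force"])
Rp=Rz(SA,-1)
env.move_to(np.r_[pan(.023,.014),.29],Rp); env.wait(.4)
o=env.observe(); print(o["ft_force"],o["tool_pos"],o["time"])
c=env.capture("top"); save("t2.png",c["pixels"])
E
```

```text
0.7183127499728453 29.867384433746338 5.2417
dF [-0.04487351  0.28894301  0.43887752] [-0.36678682  1.26815894 -3.82625564] [ 0.03921634 -0.00597243  0.01447545] 0.7175919956000876 29.013836681842804
[ 0.34950908  0.345457   -3.30602478] [ 0.63572371 -0.20606671  0.29007965] 8.9167
```

View pics/t2.png

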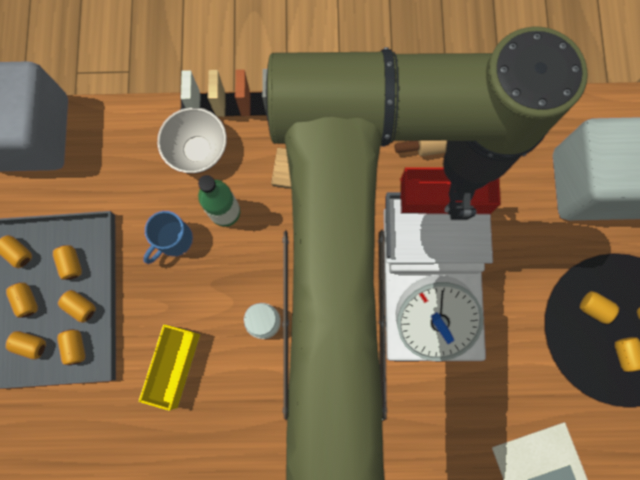

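```bash
python3 - <<'E'
from h import *
p=pan(.023,.014)
env.move_straight(np.r_[p,.155],max_speed=.15); env.wait(.3)
print(env.observe()["ft_force"])
for z in(.146,.142,.138,.1365):
    env.move_straight(np.r_[p,z],max_speed=.04); env.wait(.1)
    print(z,env.observe()["ft_force"].round(2))
env.wait(.3); print(env.observe()["ft_force"].round(2))
env.move_gripper(1.0); env.wait(.2)
print(env.observe()["ft_force"].round(2))
env.move_straight(np.r_[p,.30],max_speed=.2)
# go to look
env.move_to(np.r_[pan(-.03,-.02),.33],Rz(SA,-1)); env.wait(.2)
c=env.capture("wrist"); save("w3.png",c["pixels"]); import pickle; pickle.dump(c,open("w3.pkl","wb"))
P=cloud(c); im=c["pixels"].astype(int); Z=P[...,2]; ok=c["range_z"]>0
m=ok&(im[...,0]>90)&(im[...,1]<60)&(im[...,2]<60)&(Z>.132)&(Z<.15)
print(m.sum(), cv2.minAreaRect(P[m][:,:2].astype(np.float32)), np.median(Z[m]), env.observe()["time"])
E
```

```text
[-0.48286904 -0.49758217 -4.28143734]
0.146 [-0.35 -0.33 -4.02]
0.142 [ 0.72  0.11 -2.14]
0.138 [ 1.17 -0.91 -0.38]
0.1365 [ 1.94 -1.05  0.76]
[ 2.33 -1.6   1.16]
[-0.07  0.13  0.33]
1849 ((0.6353794932365417, -0.20666413009166718), (0.14862534403800964, 0.06161217391490936), 88.49059295654297) 0.1424577944701481 14.3083
```

View pics/w3.png

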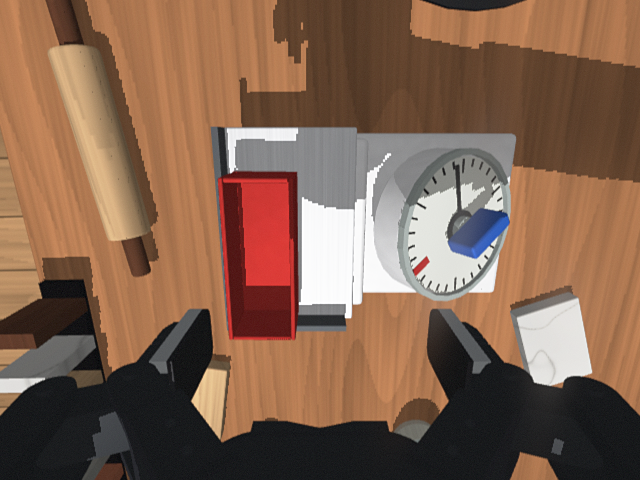

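The wrist view shows the tin standing on the pan at (258,255), a few mm short of both fences, and the needle has turned. I'll push it in, low down and force-guarded.

```bash
cat >> h.py <<'E'
def push(start,d,zlo,maxd=.03,thr=5.,step=.001,sq=True):
    """start: pan xy, d: pan unit xy; guarded push at TCP height zlo"""
    w=S2@np.array(d)
    env.move_to(np.r_[pan(*start),.24],Rz(SA,-1))
    env.move_straight(np.r_[pan(*start),zlo],max_speed=.15); env.wait(.2)
    f0=env.observe()["ft_force"]; s=0; log=[]
    while s<maxd:
        s+=step; env.move_straight(np.r_[pan(*start)+w*s,zlo],max_speed=.04)
        F=-(env.observe()["ft_force"]-f0)[:2]@w; log.append(round(F,1))
        if F>thr: break
    env.wait(.15); print("push",s,log,(env.observe()["ft_force"]-f0).round(1),env.observe()["tool_pos"])
    env.move_straight(np.r_[pan(*start)+w*(s-.012),zlo],max_speed=.08)
    env.move_straight(np.r_[pan(*start)+w*(s-.012),.24],max_speed=.2)
def tinpose(c):
    P=cloud(c); im=c["pixels"].astype(int); Z=P[...,2]
    m=(c["range_z"]>0)&(im[...,0]>90)&(im[...,1]<60)&(im[...,2]<60)&(Z>.130)&(Z<.155)
    return m.sum(),cv2.minAreaRect(P[m][:,:2].astype(np.float32)),np.median(Z[m])
E
python3 - <<'E'
from h import *
env.move_gripper(0.0)
print(env.observe()["gripper_width"])
push((.023,.014-.075-.011-.006),(0,1),.128)
push((.023-.031-.0145-.006,.018),(1,0),.128)
env.move_to(np.r_[pan(-.03,-.02),.33],Rz(SA,-1)); env.wait(.2)
c=env.capture("wrist"); save("w4.png",c["pixels"]); import pickle; pickle.dump(c,open("w4.pkl","wb"))
print(tinpose(c),env.observe()["time"])
E
```

```text
-0.0011261151802506432
push 0.012000000000000004 [np.float64(0.3), np.float64(0.3), np.float64(-0.0), np.float64(-0.7), np.float64(1.2), np.float64(0.5), np.float64(3.1), np.float64(2.8), np.float64(2.6), np.float64(2.3), np.float64(4.3), np.float64(8.9)] [ 0.4 -8.  -0.4] [ 0.63411824 -0.2874639   0.128448  ]
push 0.014000000000000005 [np.float64(0.1), np.float64(-0.9), np.float64(-1.7), np.float64(-0.2), np.float64(-0.1), np.float64(1.1), np.float64(2.1), np.float64(2.1), np.float64(2.7), np.float64(2.3), np.float64(2.3), np.float64(2.1), np.float64(3.3), np.float64(6.6)] [-8.1  0.9  1.2] [ 0.59703635 -0.20171403  0.12737018]
(np.int64(1828), ((0.639982283115387, -0.20268625020980835), (0.1482817530632019, 0.061357464641332626), 88.8797378540039), np.float64(0.14223023093270082)) 27.8833
```

View pics/w4.png

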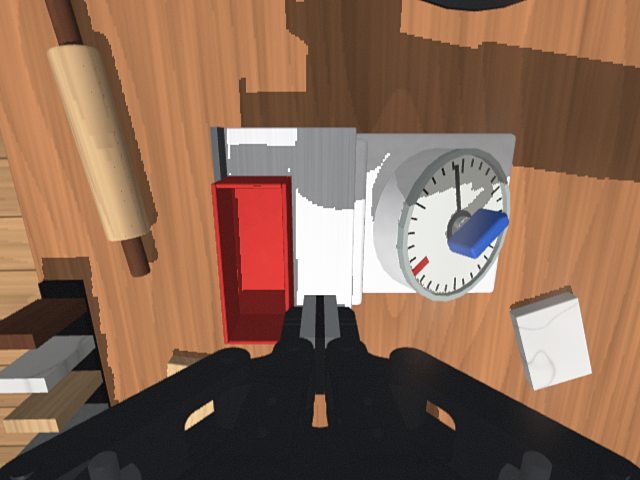

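```bash
cat >> h.py <<'E'
N=np.r_[S2@np.array([-.5,0]),.8660254]; U=np.r_[S2@np.array([.8660254,0]),.5]; V=np.cross(U,N) # U=top of dial, V=right (clockwise from U) seen facing
def dial(c,C0=None):
    P=cloud(c); im=c["pixels"].astype(int); ok=c["range_z"]>0
    r,g,b=im[...,0],im[...,1],im[...,2]
    near=ok&(np.linalg.norm(P-np.array([.43,-.217,.08]),axis=-1)<.11)
    k=near&(b>110)&(r<90)&(g<120)&(b>g+50)
    h=P@N; top=np.percentile(h[k],95); t=k&(abs(h-np.median(h[k&(h>top-.006)]))<.003)
    uv=np.c_[P[t]@U,P[t]@V]; rect=cv2.minAreaRect(uv.astype(np.float32))
    bx=cv2.boxPoints(rect); e=bx[1]-bx[0]; e2=bx[2]-bx[1]; L=e if np.hypot(*e)>np.hypot(*e2) else e2
    C=np.r_[rect[0],np.median(h[t])]; ka=np.arctan2(L[1],L[0])
    print("knob top n",t.sum(),"size",rect[1],"h",C[2],"bar angle",ka, ka-np.pi*np.sign(ka))
    c3=U*C[0]+V*C[1]+N*(C[2]-.042)   # centre of dial face
    if C0 is not None: c3=C0
    def ray(mask,hh):
        f,cx,cy=K(c); v,u=np.nonzero(mask); d=np.c_[(u-cx)/f,(v-cy)/f,np.ones(len(u))]@np.array(c["attitude"]).T
        o=np.array(c["position"])-c3; s=(hh-o@N)/(d@N); q=o+d*s[:,None]; return np.c_[q@U,q@V]
    q=ray(near&(r>110)&(g<70)&(b<70)&(h-c3@N<.03),.004); q=q[(np.hypot(*q.T)<.085)&(np.hypot(*q.T)>.045)]; m=q.mean(0)
    print("mark",len(q),m,"angle",np.arctan2(m[1],m[0]))
    q=ray(near&(im.max(-1)<75),.004); rr=np.hypot(*q.T); q=q[(rr<.056)&(rr>.025)]
    a=np.arctan2(q[:,1],q[:,0]); hist=np.histogram(a,np.arange(-3.15,3.15,.05))
    i=np.argsort(hist[0])[-4:]; print("needle cand",[(round(hist[1][j]+.025,3),int(hist[0][j])) for j in i])
    return c3,ka
E
python3 - <<'E'
from h import *
import pickle
for n in("w3","w4"):
    c=pickle.load(open(n+".pkl","rb")); c3,ka=dial(c); print(c3)
E
```

```text
knob top n 562 size (0.01556079089641571, 0.05424473434686661) h -0.1192678038051288 bar angle -0.5853954 2.5561974
mark 102 [ 0.05046173 -0.03356033] angle -0.5868929213668864
needle cand [(np.float64(3.025), 0), (np.float64(1.325), 11), (np.float64(1.425), 30), (np.float64(1.375), 50)]
[ 0.4384658  -0.21833671  0.06934215]
knob top n 562 size (0.015004677698016167, 0.05423269420862198) h -0.11930909055621658 bar angle -0.5941272 2.5474656
mark 96 [ 0.05088974 -0.0332692 ] angle -0.5790073342391124
needle cand [(np.float64(1.475), 8), (np.float64(1.325), 9), (np.float64(1.425), 31), (np.float64(1.375), 33)]
[ 0.438232   -0.21803945  0.06915618]
```

```bash
cat >> h.py <<'E'
C=np.array([.4383,-.2182,.0692])
def Rk(a,s=1):
    x=s*(np.cos(a)*U+np.sin(a)*V); z=-N; return np.c_[x,np.cross(z,x),z]
E
python3 - <<'E'
from h import *
for s in(1,-1):
    for a in(-.587,0,.5,1.0,1.385):
        for hh in(.041,.12):
            j=env.ik(C+N*hh,Rk(a,s)); print(s,a,hh,None if j is None else j.round(2))
E
```

```text
1 -0.587 0.041 [-0.07 -0.77 -0.86 -0.03 -0.95  2.22]
1 -0.587 0.12 [-0.08 -0.91 -0.8  -0.03 -1.15  2.22]
1 0 0.041 [-0.07 -0.77 -0.86 -0.03 -0.95  1.63]
1 0 0.12 [-0.08 -0.91 -0.8  -0.03 -1.15  1.63]
1 0.5 0.041 [-0.07 -0.77 -0.86 -0.03 -0.95  1.13]
1 0.5 0.12 [-0.08 -0.91 -0.8  -0.03 -1.15  1.13]
1 1.0 0.041 [-0.07 -0.77 -0.86 -0.03 -0.95  0.63]
1 1.0 0.12 [-0.08 -0.91 -0.8  -0.03 -1.15  0.63]
1 1.385 0.041 [-0.07 -0.77 -0.86 -0.03 -0.95  0.25]
1 1.385 0.12 [-0.08 -0.91 -0.8  -0.03 -1.15  0.25]
-1 -0.587 0.041 [-0.07 -0.77 -0.86 -0.03 -0.95 -0.92]
-1 -0.587 0.12 [-0.08 -0.91 -0.8  -0.03 -1.15 -0.92]
-1 0 0.041 [-0.07 -0.77 -0.86 -0.03 -0.95 -1.51]
-1 0 0.12 [-0.08 -0.91 -0.8  -0.03 -1.15 -1.51]
-1 0.5 0.041 [-0.07 -0.77 -0.86 -0.03 -0.95 -2.01]
-1 0.5 0.12 [-0.08 -0.91 -0.8  -0.03 -1.15 -2.01]
-1 1.0 0.041 [-0.07 -0.77 -0.86 -0.03 -0.95 -2.51]
-1 1.0 0.12 [-0.08 -0.91 -0.8  -0.03 -1.15 -2.51]
-1 1.385 0.041 [-0.07 -0.77 -0.86 -0.03 -0.95 -2.9 ]
-1 1.385 0.12 [-0.08 -0.91 -0.8  -0.03 -1.15 -2.89]
```

```bash
python3 - <<'E'
from h import *
env.move_gripper(.6,squeeze=20)
env.move_to(C+N*.20,Rk(-.587))
env.move_straight(C+N*.08,max_speed=.2)
env.move_straight(C+N*.041,max_speed=.08); env.wait(.1)
f0=env.observe()["ft_force"]
env.move_gripper(0.,squeeze=20); env.wait(.1)
o=env.observe(); print(o["gripper_width"],o["gripper_force"],(o["ft_force"]-f0).round(1),o["moment"].round(2),o["time"])
for a in(-.3,.4,1.,1.385):
    env.goto_joints(env.ik(C+N*.041,Rk(a))); o=env.observe(); print(a,(o["ft_force"]-f0).round(1),o["moment"].round(2),o["time"])
env.wait(.2)
env.move_gripper(.6); env.wait(.1)
env.move_straight(C+N*.20,max_speed=.2)
env.move_to(np.r_[pan(-.03,-.02),.33],Rz(SA,-1)); env.wait(.2)
c=env.capture("wrist"); save("w5.png",c["pixels"]); import pickle; pickle.dump(c,open("w5.pkl","wb"))
print(dial(c),tinpose(c),env.observe()["time"])
E
```

```text
0.1834605557271866 22.79524952173233 [-13.3  13.5   7.6] [3.85 3.86 2.11] 32.3
-0.3 [-11.2  11.8   8.3] [3.26 3.53 1.77] 32.675
0.4 [-9.9  6.1  5.5] [2.   3.28 1.01] 33.3833
1.0 [-10.    4.7   4.3] [1.29 3.42 0.65] 34.0083
1.385 [-11.5   4.1   4.9] [1.21 3.83 0.61] 34.4667
knob top n 365 size (0.05447540432214737, 0.016227783635258675) h -0.1191303265432184 bar angle 1.3911881 -1.7504046
mark 21 [0.01086594 0.06198146] angle 1.3972503315416
needle cand [(np.float64(3.025), 0), (np.float64(1.425), 20), (np.float64(1.325), 25), (np.float64(1.375), 42)]
(array([ 0.43772535, -0.21789195,  0.06906847]), np.float32(1.3911881)) (np.int64(1581), ((0.6400504112243652, -0.2025165557861328), (0.14851313829421997, 0.06139824911952019), 88.9224624633789), np.float64(0.14234872717557384)) 37.6417
```

View pics/w5.png

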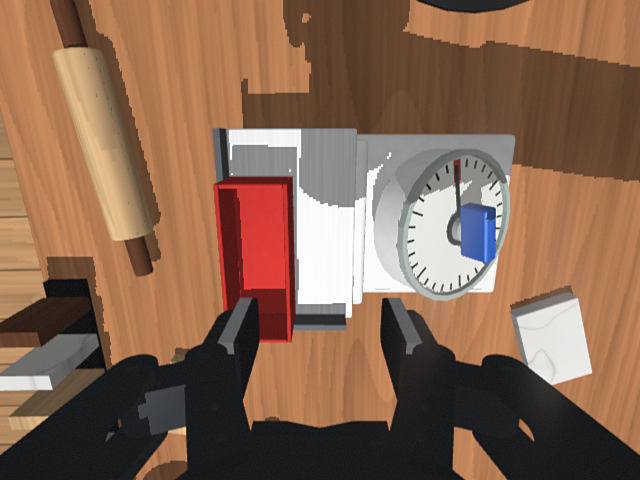

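The picture shows the zero mark at (457,170), under the needle tip. The tin is snug in the corner and the gripper is touching nothing, so I'm handing in.

```bash
python3 -c "
from station import env
print(env.sign_off())"
```

```text
the job is handed in; nothing more can be done
None
```

I handed the job in at about 38 s of the 64 s allowed, and the hand-in call gave no verdict. The red tin is pushed against both fences and released, and the zero mark reads 1.39 rad against about 1.38 rad for the needle, about 1 mm apart at the tip.

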